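Hang the glass drops on the candelabrum

ROBOT

A 6-joint arm with a two-finger parallel gripper is mounted at the origin on the work surface. World frame = base frame: x ahead of the robot, y to its left, z up, the work surface at z = 0. Lengths are in mm, angles in rad, forces in N, time in s.
With the tool pointing down it reaches from about 300 to 775 mm from the base axis. Payload 14.6 kg.
Tool frame: the origin (TCP) lies at the very end of the fingers, on their centre line; the grasp point (between the pads) lies 19 mm behind it (grip_point_offset is the distance from the TCP to the grasp point, in mm); z points along the fingers, y is the line along which they close (so a half turn about z gives the same grasp; the last joint's range is limited). The gripper opens to 94 mm and grips with 3 to 60 N. Pads are 16 mm wide; open, the fingers measure 119 mm over their backs; the gripper's body (75 mm by 177 mm) begins 78 mm behind the grasp point.
Start: joints at [1.242, 0.3, 1.521, -0, 1.321, -0.067], TCP at [142.349, 531.25, 205.446] pointing down, gripper open.
Joint ranges: [-3.03, 3.03], [-0.79, 2.21], [0.23, 2.52], [-1.04, 4.18], [0, 3.07], [-2.55, 2.55]. Speed limits (rad/s): [2.22, 2.22, 2.57, 3.14, 3.14, 3.14].

INTERFACE

Orientations are given as [roll, pitch, yaw] about the fixed x, y, z axes, in that order (R = Rz(yaw) Ry(pitch) Rx(roll)).
In Python, from cell import read_state, camera, camera_info, sign_off, grip_point_offset gives the robot as it stands.
- The arm moves only by the shell command python3 -m handwheel 'ROWS' [FORCE]. ROWS is text: rows parted by semicolons, each of 5 numbers parted by spaces: the shift along the world's x, y, z in units of 40 mm (1.0 is 40 mm), then the turn about the world's z in units of 5 degrees (1.0 is 5 degrees), then the closure, from 0 (fully open) to 1 (shut). In form: dx dy dz yaw gripper; .... A call has 1 to 12 rows; each row shifts and turns the commanded pose from where the row before left it; what a row does not reach is not made up. A row lasts 1/12 s, in which the tool goes at most 41.7 mm and 7.16 degrees, less where a joint would pass 70% of its speed; a pose out of reach is approached as far as the arm can. A call is refused whole if a number of a shift passes 1 or a number of a turn 1, either way. A call with a gripper value outside its range is refused whole. The fingers move at their own pace and stop on an object; FORCE is the grip in N (left out, the last holds). Time passes only in rows, so rows that do not move let the fingers close. It gives the time, the measured TCP pose, the force, the opening and the grip force at its end, in the units of the state.
- read_state(): the state, without advancing time (a new reading comes with each control period).
- camera(name): name is "side" or "top"; returns (picture, depth): 384x512x3 uint8, red, green, blue; 384x512 float32, mm along the optical axis (not along the pixel's ray), 0 where there is no reading.
- camera_info(name): a dict with "intrinsics" (3x3 intrinsics, pixels), "world_from_camera" (4x4, takes a point from camera to world coordinates). Camera axes: x right, y down, z forward; pixel columns grow to the right and rows downward; lengths in mm; the calibration is good to about 2 mm. A picture is of the moment at which its call begins. camera_info takes no time and is no camera call.
- sign_off(): hands the job in; it is judged then, once.
The state is a dict: "clock": time; "joints": joint angles; "qd": joint speeds; "effort": joint torques, N m; "eef_pos": TCP position; "eef_rot": TCP orientation; "wrist_force": force on the tool from outside, world axes, zero at the start; "moment": the same for the moment, N m; "finger_gap": finger opening in mm; "finger_force": force on a finger pad.
Only numpy, scipy, OpenCV 4.12 (cv2) and the standard library are available. Lean on these libraries where they do the work, as an engineer would, in place of code of your own. Each camera call takes 0.05 s, during which the arm holds its last target. There are 200 camera calls.

TASK

Dress the candelabrum for the show: take the lid off the round tin by its knob and set it down flat on the bare table, then hang every glass drop from the tin on the candelabrum, one to a ring, by feeding its C-shaped hook round through the ring until the drop hangs straight down by the bend of its hook. Then put the lid back on the tin and press it down firmly to make sure it is fully home; do not shift the bottle, cup or fan frame on the turntable.

Things in the scene. Friction and masses are not known exactly. Their poses are not given: they have to be found in the camera images.
- drop1: glass lustre drop, 45 g, lying flat; one of 3 alike (2 or 3 are there, a missing one is None): amber bar 40 (x) by 20 (y) by 14 (z) mm, a 10 mm point at its -x end, a rigid brass C-hook (4.4 mm wire, in plane z = 7 mm) at its +x end. Origin: centre of the bar's underside; +x to the hook, +z up as it lies. Hook circle: 18 mm radius to the wire's middle, centre (43, 0); see its two points.
- drop2: glass lustre drop, 45 g, lying flat; one of 3 alike (2 or 3 are there, a missing one is None): amber bar 40 (x) by 20 (y) by 14 (z) mm, a 10 mm point at its -x end, a rigid brass C-hook (4.4 mm wire, in plane z = 7 mm) at its +x end. Origin: centre of the bar's underside; +x to the hook, +z up as it lies. Hook circle: 18 mm radius to the wire's middle, centre (43, 0); see its two points.
- drop3: glass lustre drop, 45 g, lying flat; one of 3 alike (2 or 3 are there, a missing one is None): amber bar 40 (x) by 20 (y) by 14 (z) mm, a 10 mm point at its -x end, a rigid brass C-hook (4.4 mm wire, in plane z = 7 mm) at its +x end. Origin: centre of the bar's underside; +x to the hook, +z up as it lies. Hook circle: 18 mm radius to the wire's middle, centre (43, 0); see its two points.
- drop1_bend (a point): outermost point of drop1's hook, on the wire's middle, at (61, 0, 7) mm in the drop's frame; it rests in the ring when the drop hangs. Seen along the drop's z the wire leaves the bar at (25, 0) and follows the circle by (43, -18), (61, 0) and (43, 18) to the free tip
- drop1_tip (a point): free tip of drop1's hook, middle of the wire's round end, at (38.3, 17.4, 7) mm in the drop's frame, 105 degrees round from the bend; the mouth between tip and bar is about 17 mm clear
- drop2_bend (a point): outermost point of drop2's hook, on the wire's middle, at (61, 0, 7) mm in the drop's frame; it rests in the ring when the drop hangs. Seen along the drop's z the wire leaves the bar at (25, 0) and follows the circle by (43, -18), (61, 0) and (43, 18) to the free tip
- drop2_tip (a point): free tip of drop2's hook, middle of the wire's round end, at (38.3, 17.4, 7) mm in the drop's frame, 105 degrees round from the bend; the mouth between tip and bar is about 17 mm clear
- drop3_bend (a point): outermost point of drop3's hook, on the wire's middle, at (61, 0, 7) mm in the drop's frame; it rests in the ring when the drop hangs. Seen along the drop's z the wire leaves the bar at (25, 0) and follows the circle by (43, -18), (61, 0) and (43, 18) to the free tip
- drop3_tip (a point): free tip of drop3's hook, middle of the wire's round end, at (38.3, 17.4, 7) mm in the drop's frame, 105 degrees round from the bend; the mouth between tip and bar is about 17 mm clear
- candelabrum: silver-plated three-arm candelabrum waxed down on the turntable (does not move), 192 mm tall; 15 mm stem, 100 mm foot, 62 mm drip pan and empty candle cup on the stem (top 222 mm above the table). 6 mm arms to its left (+y), front (-x) and right (-y) dip and then rise to a ring each. Origin: centre of the foot's underside, 30 mm above the table; z up, yaw within 0.5 of the robot's
- ring_left (a point): centre of the left ring, on the +y arm: upright, of 4 mm wire with a 20 mm hole (12 mm radius to the wire's middle), rigid, joined to the arm's end on its stem side; its axis is level and square to the arm; centre 195 mm above the table, 95 mm out from the stem (outward = from the candelabrum's origin to this point). Empty at the start.
- ring_front (a point): centre of the front ring, on the -x arm: upright, of 4 mm wire with a 20 mm hole (12 mm radius to the wire's middle), rigid, joined to the arm's end on its stem side; its axis is level and square to the arm; centre 195 mm above the table, 95 mm out from the stem (outward = from the candelabrum's origin to this point). Empty at the start.
- ring_right (a point): centre of the right ring, on the -y arm: upright, of 4 mm wire with a 20 mm hole (12 mm radius to the wire's middle), rigid, joined to the arm's end on its stem side; its axis is level and square to the arm; centre 195 mm above the table, 95 mm out from the stem (outward = from the candelabrum's origin to this point). Empty at the start.
- tin: round white enamelled tin fixed on the table, 230 mm across, 45 mm tall, 3 mm wall (inside 224 mm across), floor 4 mm thick; holds the drops. Origin: centre of its underside
- tin_mouth (a point): centre of the tin's mouth, level with its rim, 45 mm above the table
- lid: loose white enamelled lid, 180 g: a plate 237 mm across, 4 mm thick, that rests on the tin's rim, a plug 216 mm across and 9 mm deep underneath that drops into the mouth (4 mm play all round), a knob on top. Origin: centre of the plug's underside, 36 mm above the table when home, 0 when it stands on the table; z up
- lid_knob (a point): middle of the lid's dark wooden round knob, 24 mm across, 18 mm tall, on a thinner neck; 31 mm above the lid's origin; the knob's flat top is 9 mm above this point, the lid's plate 16 to 18 mm below it
- turntable: birch lazy susan, 350 mm across, 30 mm tall, locked (does not turn); origin at the centre of its underside
- perfume: bystander on the turntable: square green glass perfume bottle, 42 by 42 mm, 92 mm tall; origin at its underside
- teacup: bystander on the turntable: white porcelain teacup, 76 mm across, 52 mm tall; origin at its underside
- fanframe: bystander on the turntable: open fan frame of red lacquered sticks lying flat, about 125 by 135 mm, 8 mm thick; origin near its middle, on its underside
Not all that is in view belongs to the job. Leave any purple look-alike of the lid alone.

How it is judged:
By the outcome, as a careful person would: the job done as asked, in the order asked, and still so for the second after the job is handed in, with the robot touching nothing.
Of drop1, drop2, drop3 only 2 to 3 are there at a start; the rules pass over those that are not, and their reading is None.
At some moment in a run one of drop1, drop2, drop3, lid may be knocked a few centimetres aside while the robot is not near it.
It also fails if it takes over 210 s, if anything falls off the work surface, if the arm or the gripper's body presses on something with over 40 N, if the wrist force passes 120 N, or if a joint passes its speed limit or range.

## Working session

There is one attempt and no reset: what is moved stays moved. The work goes in short steps, Python scripts to look and compute and a shell command to move; the robot and the scene stay as the last step left them, time stands still between calls to the robot, and variables do not carry over. Pictures are saved under pics/ and viewed, at most 14 in all, crops included, and the job is handed in when it is done.

```bash
mkdir -p pics; ls
cat > h.py <<'E'
import numpy as np, cv2
from cell import *
def shot(name,fn=None):
    im,d=camera(name)
    if fn: cv2.imwrite('pics/'+fn,cv2.cvtColor(im,cv2.COLOR_RGB2BGR)); 
    return im,d
def pts(name,d):
    i=camera_info(name);K=np.array(i['intrinsics']);T=np.array(i['world_from_camera'])
    v,u=np.mgrid[:d.shape[0],:d.shape[1]]
    P=np.stack([(u-K[0,2])/K[0,0]*d,(v-K[1,2])/K[1,1]*d,d],-1)
    P=P@T[:3,:3].T+T[:3,3]; P[d<=0]=np.nan
    return P
E
python3 - <<'E'
from h import *
for n in('top','side'):
    im,d=shot(n,n+'0.png');np.savez(n+'0.npz',im=im,d=d)
    i=camera_info(n);print(n,np.round(i['intrinsics'],1).tolist(),np.round(i['world_from_camera'],3).tolist())
s=read_state();print({k:np.round(v,3) for k,v in s.items()},grip_point_offset)
E
```

```text
pics
top [[460.3, 0.0, 254.0], [0.0, 460.3, 195.9], [0.0, 0.0, 1.0]] [[0.006, -0.995, 0.099, 447.358], [-1.0, -0.007, -0.012, 78.037], [0.012, -0.099, -0.995, 1209.288], [0.0, 0.0, 0.0, 1.0]]
side [[408.9, 0.0, 253.4], [0.0, 408.9, 191.3], [0.0, 0.0, 1.0]] [[0.989, -0.095, 0.11, 422.796], [-0.143, -0.532, 0.835, -714.449], [-0.021, -0.842, -0.539, 664.319], [0.0, 0.0, 0.0, 1.0]]
{'clock': np.float64(0.1), 'joints': array([ 1.242,  0.3  ,  1.521, -0.   ,  1.321, -0.067]), 'qd': array([-0.   , -0.002, -0.002,  0.001,  0.003, -0.   ]), 'effort': array([ 0.0000e+00, -5.3264e+01, -3.5327e+01,  7.1000e-02,  2.4000e-02,
       -0.0000e+00]), 'eef_pos': array([142.3  , 531.05 , 204.971]), 'eef_rot': array([-3.141, -0.   ,  2.88 ]), 'wrist_force': array([ 0.031, -0.021, -0.283]), 'moment': array([-0.015,  0.012, -0.06 ]), 'finger_force': np.float64(0.0), 'finger_gap': np.float64(93.745)} 18.8
```

View pics/top0.png

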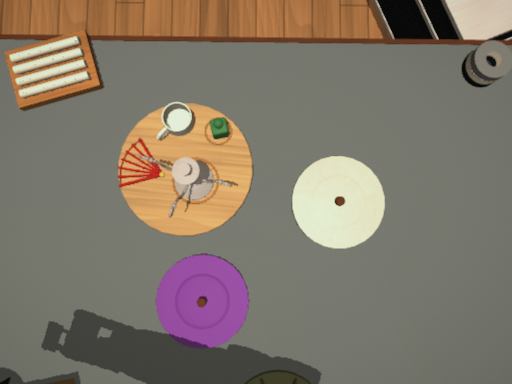

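View pics/side0.png

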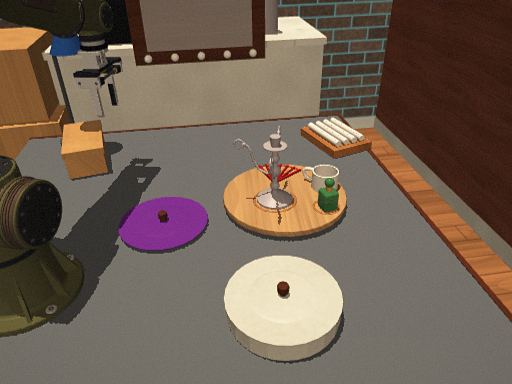

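Run:
```python
from h import *
z=np.load('top0.npz');P=pts('top',z['d']);im=z['im'].astype(int)
X,Y,Z=P[...,0],P[...,1],P[...,2]
def fit(m,n):
    c=cv2.findContours(m.astype(np.uint8),cv2.RETR_EXTERNAL,cv2.CHAIN_APPROX_NONE)[0];c=max(c,key=cv2.contourArea)[:,0]
    q=P[c[:,1],c[:,0]];A=np.c_[2*q[:,:2],np.ones(len(q))];s=np.linalg.lstsq(A,(q[:,:2]**2).sum(1),rcond=None)[0]
    print(n,s[:2].round(1),'r',np.sqrt(s[2]+s[0]**2+s[1]**2).round(1),'z',np.nanmedian(Z[m]).round(1))
fit((Z>40)&(Z<56)&(im.min(2)>150)&(Y<60),'lid')
pu=(im[...,2]>100)&(im[...,1]<60)&(im[...,0]>80); fit(pu,'purple')
k=(Z>60)&(Z<90)&(X>340)&(X<560)&(Y<20)&(Y>-250);print('knob',np.nanmean(P[k],0),k.sum())
k=(Z>24)&(Z<36)&(X>300)&(X<700)&(Y<420)&(Y>60);
fit(k,'turn')
print('pan', [np.nanmedian(P[170:176,180:192].reshape(-1,3),0)])
for lo,hi in((150,185),(185,212),(212,240)):
    m=(Z>lo)&(Z<hi)&(X>300)&(X<700)&(Y>40)&(Y<450)
    n,l,st,c=cv2.connectedComponentsWithStats(m.astype(np.uint8))
    for i in range(1,n):
        if st[i,4]>5: print(lo,st[i],np.nanmean(P[l==i],0).round(1))
cv2.imwrite('pics/cand.png',cv2.resize(cv2.cvtColor(z['im'][90:250,110:300],cv2.COLOR_RGB2BGR),None,fx=4,fy=3.75,interpolation=cv2.INTER_CUBIC)[:600])
# obstacles map
m=(Z>8)
print('table extents',np.nanmin(X),np.nanmax(X))
```

```text
lid [ 550.8 -149.7] r 116.3 z 48.7
purple [244.5 216.2] r 54.7 z 12.6
knob [ 549.74242015 -148.87510731   73.50921229] 77
turn [603.5 242. ] r 150.9 z 29.2
pan [array([596.40877699, 215.98594019, 219.39561656])]
150 [158 161   9   6  25] [622.7 277.3 169.5]
150 [211 179   5   4  10] [585.1 160.2 169.6]
150 [177 196   5   5  14] [545.2 236.  168.8]
150 [172 209   3   5   7] [514.8 246.1 183. ]
185 [140 155  18   8  54] [629.6 299.5 198.6]
185 [172 157  28  28 474] [603.3 217.6 194.9]
185 [214 179  19   7  53] [578.3 135.7 198.2]
185 [169 199   9  18  59] [521.2 244.1 197.4]
212 [178 162  13  13 128] [604.1 218.4 221. ]
table extents 86.78843941381263 1533.4931694807965
```

View pics/cand.png

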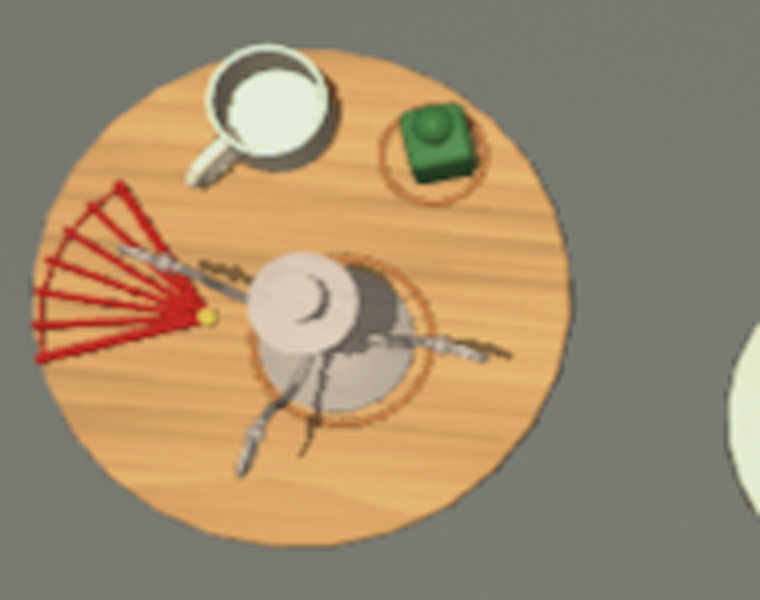

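The top view shows the tin with its lid at pixel (339,201), the candelabrum at (187,175), and the fan, cup and bottle on the turntable. The purple decoy is at (202,300). The rings put the candelabrum's yaw at about -17.5°. I'll move above the knob first.

```bash
python3 -m handwheel '0.42 -0.7 0 -0.6 0;0.42 -0.7 0 -0.6 0;0.42 -0.7 0 -0.6 0;0.42 -0.7 0 -0.6 0;0.42 -0.7 0 -0.6 0;0.42 -0.7 0 -0.6 0;0.42 -0.7 0 -0.6 0;0.42 -0.7 0 -0.6 0;0.42 -0.7 0 -0.6 0;0.42 -0.7 0 -0.6 0;0.42 -0.7 0 -0.6 0;0.42 -0.7 0 -0.6 0'; python3 -m handwheel '0.42 -0.7 0 -0.6 0;0.42 -0.7 0 -0.6 0;0.42 -0.7 0 -0.6 0;0.42 -0.7 0 -0.6 0;0.42 -0.7 0 -0.6 0;0.42 -0.7 0 -0.6 0;0.42 -0.7 0 -0.6 0;0.42 -0.7 0 -0.6 0;0.42 -0.7 0 -0.6 0;0.42 -0.7 0 -0.6 0;0.42 -0.7 0 -0.6 0;0 0 0 0 0'
python3 - <<'E'
from h import *
z=np.load('top0.npz');P=pts('top',z['d']);im=z['im'].astype(int);Z=P[...,2]
from scipy.optimize import least_squares
# candelabrum fit
X,Y=P[...,0],P[...,1]
m=(Z>184)&(Z<212)&(X>300)&(X<700)&(Y>40)&(Y<450);m&=np.hypot(X-603.7,Y-218)>84
q=P[m]
def res(p):
    best=[]
    for a in (np.pi/2,np.pi,-np.pi/2):
        o=np.array([np.cos(a+p[2]),np.sin(a+p[2])]);n=np.array([-o[1],o[0]])
        d=q[:,:2]-p[:2];u=d@o-95;v=d@n;w=q[:,2]-195-p[3]
        r=np.hypot(np.hypot(u,w)-12,v)-2; r[np.abs(u)>40]=99;best.append(np.abs(r))
    return np.min(best,0)
s=least_squares(res,[603.7,218,-.305,0],loss='soft_l1');print('cand',s.x.round(3),len(q),np.median(s.fun))
for n,a in(('left',np.pi/2),('front',np.pi),('right',-np.pi/2)):
    o=np.array([np.cos(a+s.x[2]),np.sin(a+s.x[2])]);print(n,(s.x[:2]+95*o).round(1),'out',o.round(3))
hsv=cv2.cvtColor(z['im'],cv2.COLOR_RGB2HSV)
E
```

```text
clock: 1.1
eef_pos: [344.3, 193.7, 205.4]
eef_rot: [3.142, -0.0, 2.249]
wrist_force: [-0.3, 1.0, -0.3]
finger_gap: 94.0
finger_force: 0.0
clock: 2.1
eef_pos: [530.1, -116.6, 204.5]
eef_rot: [-3.141, 0.0, 1.669]
wrist_force: [-1.1, 0.9, -0.2]
finger_gap: 94.1
finger_force: 0.0
cand [ 6.04643e+02  2.18219e+02 -3.03000e-01  1.05000e-01] 89 0.585937517005048
left [633.  308.9] out [0.298 0.955]
front [514.  246.5] out [-0.955  0.298]
right [576.3 127.5] out [-0.298 -0.955]
```

```bash
python3 -m handwheel '0.5 -0.82 0 0 0;0 0 -0.7 0 0;0 0 -0.7 0 0;0 0 -0.7 0 0;0 0 -0.7 0 0;0 0 -0.5 0 0;0 0 -0.3 0 0;0 0 0 0 0;0 0 0 0 0.5;0 0 0 0 1;0 0 0 0 1;0 0 0 0 1' 40;python3 -m handwheel '0 0 0 0 1;0 0 0 0 1;0 0 0 0 1;0 0 0 0 1' 40
```

```text
clock: 3.1
eef_pos: [549.3, -145.7, 62.6]
eef_rot: [3.14, 0.001, 1.676]
wrist_force: [0.4, 1.2, -0.9]
finger_gap: 70.8
finger_force: 0.0
clock: 3.43
eef_pos: [548.8, -145.6, 61.6]
eef_rot: [3.142, 0.0, 1.676]
wrist_force: [0.1, 0.3, -0.1]
finger_gap: 44.5
finger_force: 0.0
```

```bash
python3 -m handwheel '0 -0.09 -0.12 0 1;0 0 0 0 1;0 0 0 0 1;0 0 0 0 1;0 0 0 0 1;0 0 0 0 1;0 0 0 0 1' 40;python3 -m handwheel '0 0 0.3 0 1;0 0 0.5 0 1;0 0 0.7 0 1;0 0 0.7 0 1;0 0 0 0 1' 40
```

```text
clock: 4.02
eef_pos: [548.7, -149.1, 56.6]
eef_rot: [-3.141, -0.0, 1.676]
wrist_force: [0.1, -0.8, -1.8]
finger_gap: 23.1
finger_force: 40.0
clock: 4.43
eef_pos: [550.8, -149.8, 151.2]
eef_rot: [3.134, 0.004, 1.676]
wrist_force: [0.8, -0.8, -0.7]
finger_gap: 23.2
finger_force: 40.0
```

```bash
python3 -m handwheel '-0.38 -0.65 0 0 1;-0.38 -0.65 0 0 1;-0.38 -0.65 0 0 1;-0.38 -0.65 0 0 1;-0.38 -0.65 0 0 1;-0.38 -0.65 0 0 1;-0.38 -0.65 0 0 1;-0.38 -0.65 0 0 1;-0.38 -0.65 0 0 1;-0.38 -0.65 0 0 1;0 0 0 0 1;0 0 0 0 1' 40;python3 -m handwheel '0 0 -0.6 0 1;0 0 -0.6 0 1;0 0 -0.6 0 1;0 0 -0.6 0 1;0 0 -0.3 0 1;0 0 -0.2 0 1;0 0 -0.1 0 1;0 0 0 0 1;0 0 0 0 1'
python3 - <<'E'
from h import *
im,d=shot('top','top1.png');np.savez('top1.npz',im=im,d=d)
E
```

```text
clock: 5.43
eef_pos: [396.0, -410.0, 144.8]
eef_rot: [3.142, -0.0, 1.673]
wrist_force: [-0.3, -0.0, -2.1]
finger_gap: 23.4
finger_force: 40.0
clock: 6.18
eef_pos: [397.3, -409.5, 25.7]
eef_rot: [3.141, 0.001, 1.676]
wrist_force: [-0.1, 0.1, -1.8]
finger_gap: 23.3
finger_force: 40.0
```

View pics/top1.png

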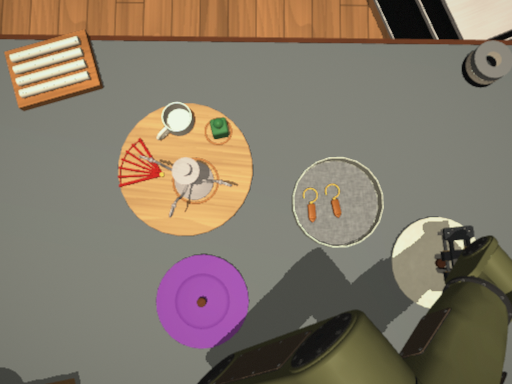

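The tin is open and holds two drops, at about (312,205) and (334,200). The lid is hanging over bare table. Next I set the lid down.

```bash
python3 -m handwheel '0 0 -0.08 0 1;0 0 -0.05 0 1;0 0 0 0 1' 40;python3 -m handwheel '0 0 0 0 0.6;0 0 0 0 0.6;0 0 0 0 0.6;0 0 0 0 0.6;0 0 0 0 0.6;0 0 0.3 0 0.6;0 0 0.6 0 0.6;0 0 0.7 0 0.6;0 0 0.7 0 0.6;0 0 0.7 0 0.6;0 0 0.7 0 0.6;0 0 0 0 0.6';python3 - <<'E'
from h import *
im,d=shot('top','top2.png');np.savez('top2.npz',im=im,d=d)
P=pts('top',d);X,Y,Z=np.moveaxis(P,-1,0)
r=np.hypot(X-550.8,Y+149.7)
hsv=cv2.cvtColor(im,cv2.COLOR_RGB2HSV)
m=(r<105)&(hsv[...,1]>110)&(hsv[...,0]<30)
n,l,st,c=cv2.connectedComponentsWithStats(m.astype(np.uint8))
for i in range(1,n):
    if st[i,4]>8: print(st[i],np.nanmean(P[l==i],0).round(1))
print('floor z',np.nanmedian(Z[r<60]),'rim',np.nanmedian(Z[(r>112)&(r<116)]))
cv2.imwrite('pics/tin2.png',cv2.cvtColor(cv2.resize(im[150:255,285:390],None,fx=5.7,fy=5.7,interpolation=cv2.INTER_CUBIC),cv2.COLOR_RGB2BGR))
E
```

```text
clock: 6.48
eef_pos: [397.0, -409.4, 19.8]
eef_rot: [3.141, 0.001, 1.675]
wrist_force: [-0.3, 0.1, 0.5]
finger_gap: 23.4
finger_force: 40.0
clock: 7.48
eef_pos: [398.0, -410.6, 174.2]
eef_rot: [3.137, 0.007, 1.676]
wrist_force: [0.3, -1.0, 0.8]
finger_gap: 37.9
finger_force: 0.0
[325 184  16  34 193] [ 552.3 -146.7   13.9]
[303 188   8  10  24] [578.6 -69.8  10.7]
[308 188  10  34 164] [534.7 -87.2  14.4]
floor z 3.872566970564094 rim 30.847902898525263
```

View pics/tin2.png

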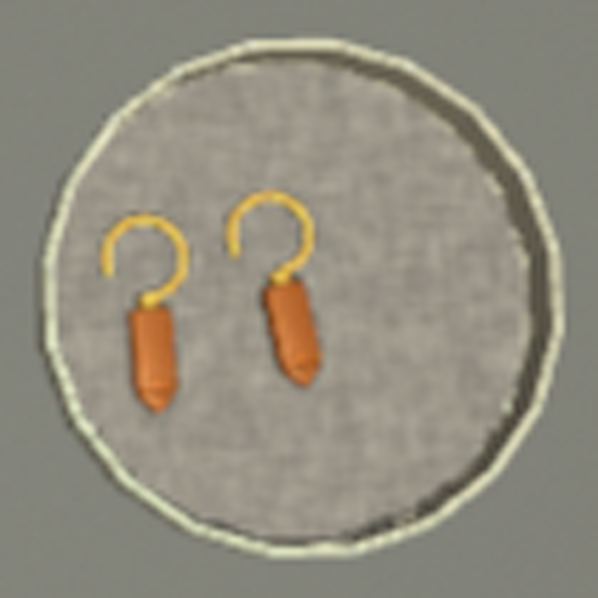

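Two drops, both lying hook-tip to the left: bars near (312,212) and (335,206) in the full picture. Now their exact poses.

```bash
cat > dp.py <<'E'
from h import *
def proj(px,z):
    i=camera_info('top');K=np.array(i['intrinsics']);T=np.array(i['world_from_camera'])
    r=np.c_[(px[:,0]-K[0,2])/K[0,0],(px[:,1]-K[1,2])/K[1,1],np.ones(len(px))]@T[:3,:3].T
    return T[:3,3]+r*((z-T[2,3])/r[:,2])[:,None]
def drops(im,cx=550.8,cy=-149.7):
    hsv=cv2.cvtColor(im,cv2.COLOR_RGB2HSV);h,w=hsv.shape[:2]
    v,u=np.mgrid[:h,:w];g=proj(np.c_[u.ravel(),v.ravel()].astype(float),11).reshape(h,w,3)
    ok=(np.hypot(g[...,0]-cx,g[...,1]-cy)<104)
    bar=ok&(hsv[...,1]>120)&(hsv[...,0]<=14);hook=ok&(hsv[...,1]>110)&(hsv[...,0]>15)&(hsv[...,0]<32)
    n,l,st,c=cv2.connectedComponentsWithStats(bar.astype(np.uint8),connectivity=8)
    out=[]
    for i in range(1,n):
        if st[i,4]<60: continue
        q=np.argwhere(l==i)[:,::-1].astype(float);B=proj(q,15)[:,:2];b=B.mean(0)
        H=proj(np.argwhere(hook)[:,::-1].astype(float),11)[:,:2];H=H[np.hypot(*(H-b).T)<72]
        A=np.c_[2*H,np.ones(len(H))];s=np.linalg.lstsq(A,(H**2).sum(1),rcond=None)[0]
        C=s[:2];d=C-b;a=np.arctan2(d[1],d[0]);x=d/np.hypot(*d)
        w,V=np.linalg.eigh(np.cov(B.T));e=V[:,1]*np.sign(V[:,1]@x)
        out.append(C-43*x)
        print('bar c',b.round(1),'hook c',C.round(1),'r',np.sqrt(s[2]+C@C).round(1),'dist(45.6)',np.hypot(*d).round(1),'yaw',np.degrees(a).round(1),'pca',np.degrees(np.arctan2(e[1],e[0])).round(1),'origin',(C-43*x).round(1),len(B),len(H))
    return out
if __name__=='__main__': drops(np.load('top2.npz')['im'])
E
python3 dp.py
```

```text
bar c [ 537.  -149.4] hook c [ 567.1 -122.9] r 30.8 dist(45.6) 40.1 yaw 41.2 pca 12.3 origin [ 534.8 -151.3] 126 103
bar c [524.4 -85.4] hook c [ 570.  -101.4] r 26.7 dist(45.6) 48.4 yaw -19.3 pca 4.1 origin [529.4 -87.2] 122 84
```

```bash
python3 - <<'E'
s=open('dp.py').read()
s=s.replace("H=H[np.hypot(*(H-b).T)<72]","w,V=np.linalg.eigh(np.cov(B.T));e=V[:,1]*np.sign(V[0,1]);H=H[np.hypot(*(H-b-45.6*e).T)<27]")
s=s.replace("w,V=np.linalg.eigh(np.cov(B.T));e=V[:,1]*np.sign(V[:,1]@x)\n","\n")
open('dp.py','w').write(s)
E
python3 dp.py
```

```text
bar c [ 537.  -149.4] hook c [ 580.7 -140.3] r 18.2 dist(45.6) 44.6 yaw 11.8 pca 12.3 origin [ 538.6 -149. ] 126 68
bar c [524.4 -85.4] hook c [569.8 -82.3] r 18.2 dist(45.6) 45.6 yaw 4.0 pca 4.1 origin [526.9 -85.3] 122 66
```

```bash
python3 -m handwheel '0.17 0.45 0 0.98 0.5;0.17 0.45 0 0.98 0.5;0.17 0.45 0 0.98 0.5;0.17 0.45 0 0.98 0.5;0.17 0.45 0 0.98 0.5;0.17 0.45 0 0.98 0.5;0.17 0.45 0 0.98 0.5;0.17 0.45 0 0.98 0.5;0.17 0.45 0 0.98 0.5;0.17 0.45 0 0.98 0.5;0.17 0.45 0 0.98 0.5;0.17 0.45 0 0.98 0.5';python3 -m handwheel '0.17 0.45 0 0.98 0.5;0.17 0.45 0 0.98 0.5;0.17 0.45 0 0.98 0.5;0.17 0.45 0 0.98 0.5;0.17 0.45 0 0.98 0.5;0.17 0.45 0 0.98 0.5;0 0 -0.5 0 0.5;0 0 -0.7 0 0.5;0 0 -0.7 0 0.5;0 0 -0.5 0 0.5;0 0 0 0 0.5;0 0 0 0 0.5'
```

```text
clock: 8.53
eef_pos: [478.2, -192.1, 167.0]
eef_rot: [3.142, -0.001, 2.706]
wrist_force: [-0.3, -0.5, 0.5]
finger_gap: 46.9
finger_force: 0.0
clock: 9.53
eef_pos: [518.6, -85.0, 71.1]
eef_rot: [3.141, -0.002, -3.068]
wrist_force: [-0.2, -0.0, 0.8]
finger_gap: 46.8
finger_force: 0.0
```

```bash
python3 -m handwheel '0.1 0 -0.5 0 0.5;0 0 -0.5 0 0.5;0 0 -0.4 0 0.5;0 0 0 0 0.5;0 0 0 0 0.5'
```

```text
clock: 9.95
eef_pos: [523.6, -85.3, 16.6]
eef_rot: [-3.141, 0.001, -3.068]
wrist_force: [0.4, -0.1, 0.3]
finger_gap: 47.2
finger_force: 0.0
```

```bash
python3 -m handwheel '0 0 -0.24 0 0.5;0 0 0 0 0.5;0 0 0 0 1;0 0 0 0 1;0 0 0 0 1;0 0 0 0 1;0 0 0 0 1;0 0 0 0 1;0 0 0 0 1' 15; python3 -m handwheel '0 0 0.2 0 1;0 0 0.5 0 1;0 0 0.7 0 1;0 0 0.7 0 1;0 0 0.7 0 1;0 0 0.7 0 1;0 0 0.7 0 1;0 0 0.7 0 1;0 0 0.5 0 1;0 0 0 0 1;0 0 0 0 1'
```

```text
clock: 10.7
eef_pos: [523.3, -85.2, 6.1]
eef_rot: [-3.141, 0.0, -3.068]
wrist_force: [-1.8, -1.0, 4.8]
finger_gap: 19.8
finger_force: 15.0
clock: 11.62
eef_pos: [523.2, -85.1, 222.5]
eef_rot: [-3.141, 0.001, -3.068]
wrist_force: [-0.5, 0.3, -1.2]
finger_gap: 19.4
finger_force: 15.0
```

```bash
cat > wp.py <<'E'
import numpy as np,sys
# usage: wp.py ring g ; prints TCP waypoints
RING={'front':((514,246.5),180),'right':((576.3,127.5),-90)}
def tcp(ring,ang,f,off,g):  # ang: drop angle facing -u ; f: extra outward; off: disc e2 rel. H
    R,b=RING[ring];a0=np.radians(b+180-17.36);e1=np.array([np.cos(a0),np.sin(a0)]);e2=np.array([-e1[1],e1[0]])
    H=np.array(R)-(18+f)*e1-off*e2;psi=a0-np.radians(ang)
    return H-g*np.array([np.cos(psi),np.sin(psi)]),np.degrees(psi)+180
if __name__=='__main__':
    ring=sys.argv[1];g=float(sys.argv[2]);end=float(sys.argv[3]);prev=None
    for f in(50,0): p,y=tcp(ring,120,f,6,g);print('approach f',f,p.round(1),'yaw',round(y,1),'j6',np.degrees(np.arctan2(p[1],p[0])).round(0)+90-y)
    A=np.r_[np.arange(120,end,-5),end];prev=p;py=y
    for i,ang in enumerate(A[1:],1):
        p,y=tcp(ring,ang,0,6*(1-i/(len(A)-1)),g);d=(p-prev)/40
        print(f'{d[0]:.2f} {d[1]:.2f} 0 {(y-py)/5:.1f} 1;',p.round(1),round(y,1),np.hypot(*p).round(0));prev=p;py=y
E
python3 wp.py front 46.6 0
python3 -m handwheel '-0.15 0.31 0 -0.97 1;-0.15 0.31 0 -0.97 1;-0.15 0.31 0 -0.97 1;-0.15 0.31 0 -0.97 1;-0.15 0.31 0 -0.97 1;-0.15 0.31 0 -0.97 1;-0.15 0.31 0 -0.97 1;-0.15 0.31 0 -0.97 1;-0.15 0.31 0 -0.97 1;-0.15 0.31 0 -0.97 1;-0.15 0.31 0 -0.97 1;-0.15 0.31 0 -0.97 1' 20; python3 -m handwheel '-0.15 0.31 0 -0.97 1;-0.15 0.31 0 -0.97 1;-0.15 0.31 0 -0.97 1;0 0.34 0 -0.97 1;0 0.34 0 -0.97 1;0 0.34 0 -0.97 1;0 0.34 0 -0.97 1;0 0.34 0 -0.97 1;0 0.34 0 -0.97 1;0 0.34 0 -0.97 1;0 0.34 0 -0.97 1;0 0.34 0 -0.97 1' 20
```

```text
approach f 50 [481.6 292.6] yaw 402.6 j6 -281.64
approach f 0 [529.3 277.7] yaw 402.6 j6 -284.64
-0.07 0.08 0 1.0 1; [526.5 280.8] 407.6 597.0
-0.08 0.07 0 1.0 1; [523.5 283.7] 412.6 595.0
-0.08 0.06 0 1.0 1; [520.2 286.2] 417.6 594.0
-0.09 0.06 0 1.0 1; [516.7 288.5] 422.6 592.0
-0.09 0.05 0 1.0 1; [513.1 290.4] 427.6 590.0
-0.09 0.04 0 1.0 1; [509.4 292.1] 432.6 587.0
-0.10 0.03 0 1.0 1; [505.5 293.3] 437.6 584.0
-0.10 0.02 0 1.0 1; [501.6 294.3] 442.6 582.0
-0.10 0.01 0 1.0 1; [497.6 294.9] 447.6 578.0
-0.10 0.01 0 1.0 1; [493.6 295.1] 452.6 575.0
-0.10 -0.00 0 1.0 1; [489.7 295. ] 457.6 572.0
-0.10 -0.01 0 1.0 1; [485.7 294.5] 462.6 568.0
-0.10 -0.02 0 1.0 1; [481.9 293.7] 467.6 564.0
-0.09 -0.03 0 1.0 1; [478.1 292.5] 472.6 561.0
-0.09 -0.04 0 1.0 1; [474.5 291. ] 477.6 557.0
-0.09 -0.05 0 1.0 1; [471.1 289.2] 482.6 553.0
-0.08 -0.05 0 1.0 1; [467.8 287.1] 487.6 549.0
-0.08 -0.06 0 1.0 1; [464.8 284.7] 492.6 545.0
-0.07 -0.07 0 1.0 1; [462.  282.1] 497.6 541.0
-0.06 -0.07 0 1.0 1; [459.5 279.2] 502.6 538.0
-0.06 -0.08 0 1.0 1; [457.2 276.1] 507.6 534.0
-0.05 -0.08 0 1.0 1; [455.3 272.8] 512.6 531.0
-0.04 -0.09 0 1.0 1; [453.6 269.4] 517.6 528.0
-0.03 -0.09 0 1.0 1; [452.3 265.8] 522.6 525.0
clock: 12.62
eef_pos: [450.1, 64.2, 220.3]
eef_rot: [-3.139, -0.001, 2.195]
wrist_force: [-0.9, 0.4, -0.0]
finger_gap: 20.0
finger_force: 20.0
clock: 13.62
eef_pos: [432.5, 223.7, 220.2]
eef_rot: [-3.14, 0.002, 1.179]
wrist_force: [-0.9, -0.4, -0.3]
finger_gap: 19.6
finger_force: 20.0
```

```bash
python3 -m handwheel '0.15 0.34 0 -1 1;0.15 0.34 0 -1 1;0.25 0.34 0 -1 1;0.32 0.34 0 -1 1;0.32 0.34 0 -1 1;0 0 -0.3 0 1;0 0 -0.4 0 1;0 0 0 0 1;0 0 0 0 1' 20;python3 - <<'E'
from h import *
im,d=shot('top');im2,d2=shot('side')
a=cv2.resize(im[150:250,130:230],(400,400),interpolation=cv2.INTER_CUBIC);b=cv2.resize(im2[110:230,200:320],(400,400),interpolation=cv2.INTER_CUBIC)
cv2.imwrite('pics/pre.png',cv2.cvtColor(np.hstack([a,b]),cv2.COLOR_RGB2BGR))
E
```

```text
clock: 14.37
eef_pos: [480.0, 290.9, 192.4]
eef_rot: [-3.141, 0.003, 0.747]
wrist_force: [0.0, -0.1, -0.7]
finger_gap: 19.9
finger_force: 20.0
```

View pics/pre.png

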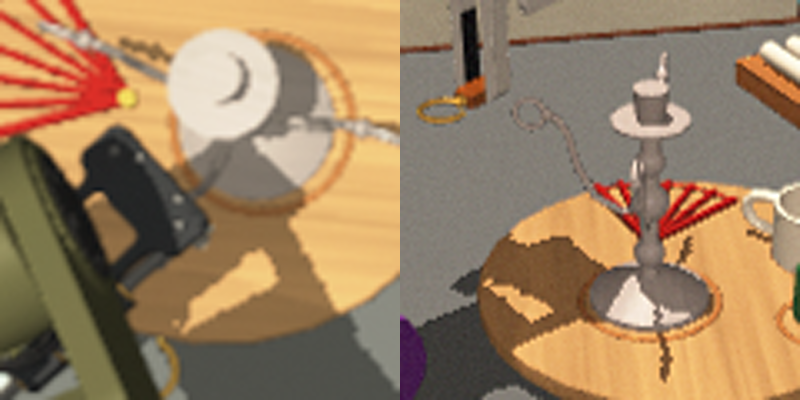

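The side crop shows the bar in the fingers with its hook level with the front ring: hook at (440,110), ring at (528,112). Next I slide the mouth over the ring's outer wire.

```bash
python3 -m handwheel '0.25 -0.06 -0.02 0 1;0.25 -0.06 -0.02 0 1;0.25 -0.06 -0.02 0 1;0.25 -0.07 0 0 1;0.23 -0.07 0 0 1;0 0 0 0 1;0 0 0 0 1'
```

```text
clock: 15.05
eef_pos: [530.4, 278.1, 191.1]
eef_rot: [-3.141, 0.0, 0.746]
wrist_force: [-0.9, 0.4, -1.1]
finger_gap: 19.7
finger_force: 20.0
```

```bash
python3 -m handwheel '-0.08 0.07 0 1 1;-0.08 0.07 0 1 1;-0.08 0.06 0 1 1;-0.09 0.06 0 1 1;0 0 0 0 1;0 0 0 0 1'; python3 -m handwheel '-0.09 0.05 0 1 1;-0.09 0.04 0 1 1;-0.1 0.03 0 1 1;-0.1 0.02 0 1 1;0 0 0 0 1;0 0 0 0 1'
```

```text
clock: 15.55
eef_pos: [516.5, 289.1, 191.6]
eef_rot: [3.141, -0.0, 1.094]
wrist_force: [0.3, -0.1, -1.0]
finger_gap: 20.0
finger_force: 20.0
clock: 16.05
eef_pos: [501.6, 294.4, 191.6]
eef_rot: [3.141, -0.0, 1.441]
wrist_force: [0.6, 0.4, -0.6]
finger_gap: 19.8
finger_force: 20.0
```

Exactly on plan, with no contact force. Continuing.

```bash
python3 -m handwheel '-0.1 0.01 0 1 1;-0.1 0.01 0 1 1;-0.1 0 0 1 1;-0.1 -0.01 0 1 1;-0.1 -0.02 0 1 1;-0.09 -0.03 0 1 1;-0.09 -0.04 0 1 1;-0.09 -0.05 0 1 1;0 0 0 0 1;0 0 0 0 1'; python3 -m handwheel '-0.08 -0.05 0 1 1;-0.08 -0.06 0 1 1;-0.07 -0.07 0 1 1;-0.06 -0.07 0 1 1;-0.06 -0.08 0 1 1;-0.05 -0.08 0 1 1;-0.04 -0.09 0 1 1;-0.03 -0.09 0 1 1;0 0 0 0 1;0 0 0 0 1';python3 - <<'E'
from h import *
im,d=shot('top');im2,d2=shot('side')
a=cv2.resize(im[150:250,130:230],(400,400),interpolation=cv2.INTER_CUBIC);b=cv2.resize(im2[110:190,210:290],(400,400),interpolation=cv2.INTER_CUBIC)
cv2.imwrite('pics/thr.png',cv2.cvtColor(np.hstack([a,b]),cv2.COLOR_RGB2BGR))
E
```

```text
clock: 16.88
eef_pos: [471.0, 289.2, 191.6]
eef_rot: [3.141, 0.0, 2.137]
wrist_force: [-0.2, -0.1, -0.5]
finger_gap: 19.6
finger_force: 20.0
clock: 17.72
eef_pos: [452.3, 265.7, 191.5]
eef_rot: [3.141, 0.0, 2.835]
wrist_force: [-0.2, 0.4, -0.5]
finger_gap: 19.9
finger_force: 20.0
```

View pics/thr.png

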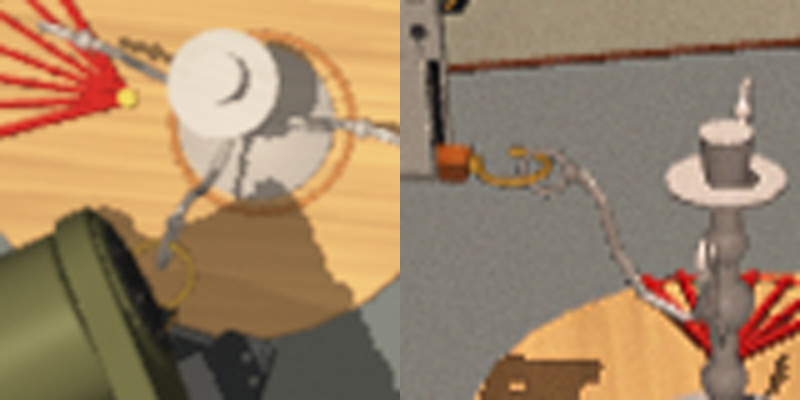

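The side crop shows the hook passing through the front ring's hole at about (545,165). I'll seat the bend, ease the bar down in a light grip, then let go.

```bash
python3 -m handwheel '0 0 -0.1 0 1;0 0 -0.1 0 1;0 0 0 0 1;0 0 -0.15 0 1;0.02 0 -0.15 0 1;0.04 -0.01 -0.15 0 1;0.06 -0.02 -0.15 0 1;0.08 -0.03 -0.15 0 1;0 0 0 0 1;0 0 0 0 1' 3;python3 - <<'E'
from h import *
im2,d2=shot('side')
b=cv2.resize(im2[110:190,210:290],(400,400),interpolation=cv2.INTER_CUBIC)
cv2.imwrite('pics/low.png',cv2.cvtColor(b,cv2.COLOR_RGB2BGR))
E
```

```text
clock: 18.65
eef_pos: [460.0, 263.0, 153.0]
eef_rot: [-3.141, -0.001, 2.841]
wrist_force: [0.3, -0.3, -0.5]
finger_gap: 20.1
finger_force: 3.0
```

View pics/low.png

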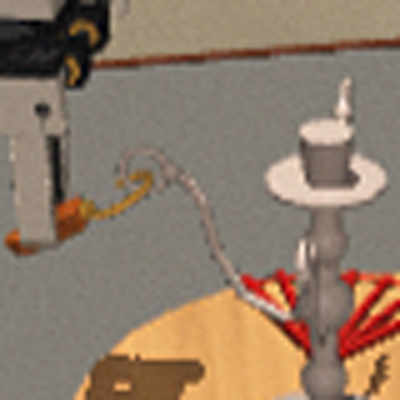

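```bash
python3 -m handwheel '0.1 -0.03 -0.14 0 1;0.11 -0.03 -0.13 0 1;0.11 -0.03 -0.13 0 1;0.12 -0.04 -0.11 0 1;0 0 0 0 1;0 0 0 0 1' 3; python3 -m handwheel '0 0 0 0 0.7;0 0 0 0 0.65;0 0 0 0 0.6;0 0 0 0 0.55;0 0 0 0 0.5;0 0 0 0 0.5;0 0 0 0 0.5;-0.3 0.1 0 0 0.5;-0.6 0.2 0 0 0.5;-0.7 0.2 0.2 0 0.5;-0.5 0 0.5 0 0.5;0 0 0 0 0.5';python3 - <<'E'
from h import *
im2,d2=shot('side')
b=cv2.resize(im2[110:190,210:290],(400,400),interpolation=cv2.INTER_CUBIC)
cv2.imwrite('pics/hang1.png',cv2.cvtColor(b,cv2.COLOR_RGB2BGR))
E
```

```text
clock: 19.2
eef_pos: [477.7, 257.8, 132.6]
eef_rot: [-3.141, -0.001, 2.841]
wrist_force: [0.5, -0.9, -0.7]
finger_gap: 19.8
finger_force: 3.0
clock: 20.2
eef_pos: [391.1, 279.1, 163.8]
eef_rot: [3.139, 0.002, 2.843]
wrist_force: [0.4, 0.5, 0.8]
finger_gap: 46.6
finger_force: 0.0
```

View pics/hang1.png

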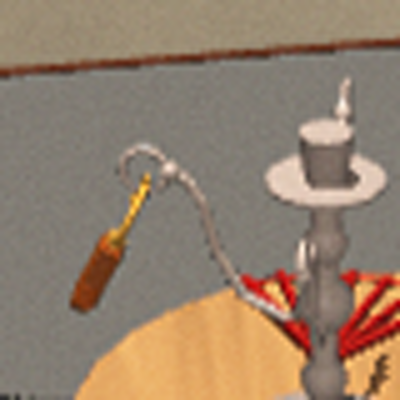

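```bash
python3 -m handwheel '0 -0.3 0.5 0.5 0.5;0 -0.6 0.5 0.5 0.5;0 -0.7 0.4 0.5 0.5;0 -0.7 0 0.5 0.5;0.1 -0.7 0 0.5 0.5;0.2 -0.7 0 0.5 0.5;0.2 -0.7 0 0.5 0.5;0.2 -0.7 0 0.5 0.5;0.2 -0.7 0 0.5 0.5;0.2 -0.7 0 0.5 0.5;0 0 0 0.5 0.5;0 0 0 0.5 0.5';python3 - <<'E'
from dp import *
im,d=shot('top','top3.png');drops(im)
im2,d2=shot('side','side3.png')
E
```

```text
clock: 21.25
eef_pos: [437.8, 16.5, 216.2]
eef_rot: [3.141, -0.001, -2.919]
wrist_force: [0.1, -0.1, -0.4]
finger_gap: 46.9
finger_force: 0.0
bar c [ 537.1 -149.4] hook c [ 580.7 -140.3] r 18.2 dist(45.6) 44.5 yaw 11.9 pca 12.6 origin [ 538.6 -149.1] 125 68
```

```bash
python3 -m handwheel '0.4 -0.69 0 0 0.5;0.4 -0.69 0 0 0.5;0.4 -0.69 0 0 0.5;0.4 -0.69 0 0 0.5;0.4 -0.69 0 0 0.5;0.4 -0.69 0 0 0.5;0 0 -0.6 0 0.5;0 0 -0.8 0 0.5;0 0 -0.8 0 0.5;0 0 -0.8 0 0.5;0 0 0 0 0.5;0 0 0 0 0.5'
```

```text
clock: 22.35
eef_pos: [533.1, -147.2, 96.4]
eef_rot: [3.14, -0.002, -2.919]
wrist_force: [0.1, -0.2, 1.8]
finger_gap: 47.2
finger_force: 0.0
```

```bash
python3 -m handwheel '0.03 -0.07 -0.6 0 0.5;0 0 -0.6 0 0.5;0 0 -0.5 0 0.5;0 0 -0.3 0 0.5;0 0 0 0 0.5;0 0 0 0 0.5'
```

```text
clock: 22.85
eef_pos: [535.6, -150.5, 18.5]
eef_rot: [-3.141, 0.001, -2.918]
wrist_force: [0.5, -0.6, 0.0]
finger_gap: 46.9
finger_force: 0.0
```

```bash
python3 -m handwheel '-0.03 0.01 -0.29 0 0.5;0 0 0 0 0.5;0 0 0 0 1;0 0 0 0 1;0 0 0 0 1;0 0 0 0 1;0 0 0 0 1;0 0 0 0 1;0 0 0 0 1' 15; python3 -m handwheel '0 0 0.2 0 1;0 0 0.5 0 1;0 0 0.7 0 1;0 0 0.7 0 1;0 0 0.7 0 1;0 0 0.7 0 1;0 0 0.7 0 1;0 0 0.7 0 1;0 0 0.5 0 1;0 0 0 0 1;0 0 0 0 1' 20; python3 wp.py right 46.5 10
```

```text
clock: 23.6
eef_pos: [533.7, -150.0, 5.8]
eef_rot: [-3.141, 0.0, -2.918]
wrist_force: [-0.8, -0.4, 3.3]
finger_gap: 19.8
finger_force: 15.0
clock: 24.52
eef_pos: [533.6, -150.0, 222.1]
eef_rot: [-3.141, 0.001, -2.918]
wrist_force: [0.7, 0.3, -0.9]
finger_gap: 19.6
finger_force: 20.0
approach f 50 [530.2  95. ] yaw 132.6 j6 -32.640000000000015
approach f 0 [545.2 142.7] yaw 132.6 j6 -27.640000000000015
-0.08 -0.07 0 1.0 1; [542.  139.9] 137.6 560.0
-0.07 -0.08 0 1.0 1; [539.2 136.9] 142.6 556.0
-0.06 -0.08 0 1.0 1; [536.6 133.7] 147.6 553.0
-0.06 -0.09 0 1.0 1; [534.3 130.2] 152.6 550.0
-0.05 -0.09 0 1.0 1; [532.4 126.6] 157.6 547.0
-0.04 -0.09 0 1.0 1; [530.7 122.9] 162.6 545.0
-0.03 -0.10 0 1.0 1; [529.4 119.1] 167.6 543.0
-0.02 -0.10 0 1.0 1; [528.5 115.1] 172.6 541.0
-0.02 -0.10 0 1.0 1; [527.9 111.2] 177.6 539.0
-0.01 -0.10 0 1.0 1; [527.6 107.2] 182.6 538.0
0.00 -0.10 0 1.0 1; [527.7 103.2] 187.6 538.0
0.01 -0.10 0 1.0 1; [528.2  99.3] 192.6 537.0
0.02 -0.10 0 1.0 1; [529.   95.5] 197.6 538.0
0.03 -0.09 0 1.0 1; [530.1  91.8] 202.6 538.0
0.04 -0.09 0 1.0 1; [531.6  88.2] 207.6 539.0
0.04 -0.09 0 1.0 1; [533.3  84.8] 212.6 540.0
0.05 -0.08 0 1.0 1; [535.4  81.5] 217.6 542.0
0.06 -0.08 0 1.0 1; [537.8  78.5] 222.6 543.0
0.07 -0.07 0 1.0 1; [540.4  75.7] 227.6 546.0
0.07 -0.06 0 1.0 1; [543.2  73.2] 232.6 548.0
0.08 -0.06 0 1.0 1; [546.3  71. ] 237.6 551.0
0.08 -0.05 0 1.0 1; [549.6  69. ] 242.6 554.0
```

```bash
python3 -m handwheel '0 0.3 0 -1 1;0 0.45 0 -1 1;0 0.55 0 -1 1;0 0.55 0 -1 1;0 0.55 0 -1 1;0 0.55 0 -1 1;0 0.55 0 -1 1;0 0.55 0 -1 1;0 0.55 0 -1 1;0 0.55 0 -1 1;0 0.5 0 -1 1;0 0.4 0 -1 1' 20;python3 -m handwheel '0 0 -0.3 0 1;0 0 -0.4 0 1;0 0 0 0 1;0 0 0 0 1' 20
```

```text
clock: 25.52
eef_pos: [532.7, 93.4, 219.7]
eef_rot: [-3.139, -0.002, 2.314]
wrist_force: [0.6, 0.2, -0.1]
finger_gap: 19.8
finger_force: 20.0
clock: 25.85
eef_pos: [532.8, 92.0, 192.1]
eef_rot: [-3.139, -0.002, 2.318]
wrist_force: [0.6, -0.6, -0.3]
finger_gap: 19.8
finger_force: 20.0
```

```bash
python3 -m handwheel '-0.09 0.1 -0.02 0 1;0.07 0.24 0 0 1;0.07 0.24 0 0 1;0.07 0.24 0 0 1;0.08 0.24 0 0 1;0.08 0.23 0 0 1;0 0 0 0 1;0 0 0 0 1' 20
```

```text
clock: 26.52
eef_pos: [544.8, 144.2, 192.4]
eef_rot: [-3.141, -0.0, 2.319]
wrist_force: [0.5, 0.4, -1.5]
finger_gap: 19.9
finger_force: 20.0
```

```bash
python3 -m handwheel '-0.08 -0.07 0 1 1;-0.07 -0.08 0 1 1;-0.06 -0.08 0 1 1;-0.06 -0.09 0 1 1;0 0 0 0 1;0 0 0 0 1'; python3 -m handwheel '-0.05 -0.09 0 1 1;-0.04 -0.09 0 1 1;-0.03 -0.1 0 1 1;-0.02 -0.1 0 1 1;0 0 0 0 1;0 0 0 0 1'
```

```text
clock: 27.02
eef_pos: [534.0, 130.5, 192.8]
eef_rot: [3.142, 0.0, 2.664]
wrist_force: [0.1, -0.2, 0.2]
finger_gap: 19.6
finger_force: 20.0
clock: 27.52
eef_pos: [528.5, 115.7, 192.7]
eef_rot: [3.142, 0.0, 3.011]
wrist_force: [-0.2, 0.1, -0.2]
finger_gap: 19.6
finger_force: 20.0
```

```bash
python3 -m handwheel '-0.02 -0.1 0 1 1;-0.01 -0.1 0 1 1;0 -0.1 0 1 1;0.01 -0.1 0 1 1;0.02 -0.1 0 1 1;0.03 -0.09 0 1 1;0.04 -0.09 0 1 1;0.04 -0.09 0 1 1;0 0 0 0 1;0 0 0 0 1'; python3 -m handwheel '0.05 -0.08 0 1 1;0.06 -0.08 0 1 1;0.07 -0.07 0 1 1;0.07 -0.06 0 1 1;0.08 -0.06 0 0.8 1;0 0 0 0 1;0 0 0 0 1'
python3 - <<'E'
from h import *
im2,d2=shot('side');print(read_state()['joints'])
b=cv2.resize(im2[110:230,200:320],(480,480),interpolation=cv2.INTER_CUBIC)
cv2.imwrite('pics/thr2.png',cv2.cvtColor(b,cv2.COLOR_RGB2BGR))
E
```

```text
clock: 28.35
eef_pos: [532.8, 85.0, 192.6]
eef_rot: [3.142, -0.0, -2.575]
wrist_force: [0.9, 0.3, -0.7]
finger_gap: 19.9
finger_force: 20.0
clock: 28.93
eef_pos: [545.9, 71.1, 192.6]
eef_rot: [3.141, -0.0, -2.156]
wrist_force: [0.3, -0.2, -1.0]
finger_gap: 19.4
finger_force: 20.0
[ 6.30659796e-02  3.11458524e-01  1.53646244e+00  6.81106337e-05
  1.29387001e+00 -2.49418522e+00]
```

View pics/thr2.png

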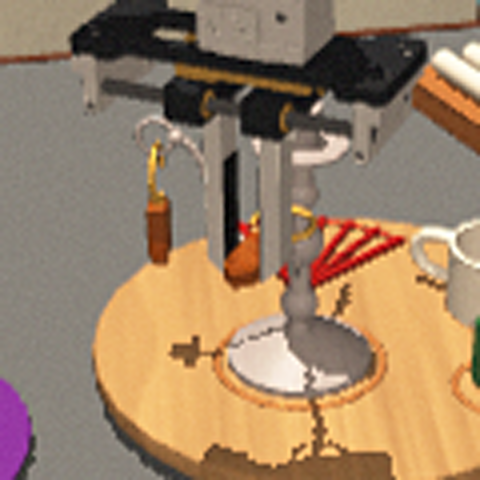

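Drop 1 hangs on the front ring at (157,200). The second hook is through the right ring, seen end-on at (290,220). I lower and release it the same way.

```bash
python3 -m handwheel '0 0 -0.12 0 1;0 0 -0.12 0 1;0 0 0 0 1;0 0 -0.15 0 1;0.01 0.02 -0.15 0 1;0.02 0.03 -0.15 0 1;0.03 0.05 -0.15 0 1;0.04 0.07 -0.15 0 1;0.06 0.09 -0.14 0 1;0.06 0.1 -0.13 0 1;0 0 0 0 1;0 0 0 0 1' 3
python3 - <<'E'
from h import *
im2,d2=shot('side')
b=cv2.resize(im2[110:230,200:320],(480,480),interpolation=cv2.INTER_CUBIC)
cv2.imwrite('pics/low2.png',cv2.cvtColor(b,cv2.COLOR_RGB2BGR))
E
```

```text
clock: 29.98
eef_pos: [554.7, 85.6, 141.9]
eef_rot: [3.141, -0.0, -2.15]
wrist_force: [0.2, 0.9, -0.3]
finger_gap: 19.9
finger_force: 3.0
```

View pics/low2.png

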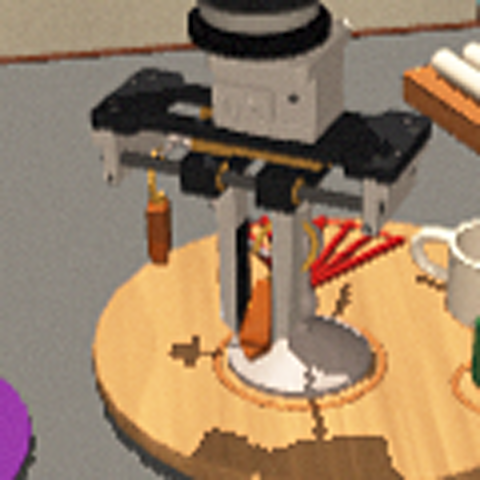

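```bash
python3 -m handwheel '0 0 0 0 0.7;0 0 0 0 0.65;0 0 0 0 0.6;0 0 0 0 0.55;0 0 0 0 0.5;0 0 0 0 0.5;0 0 0 0 0.5;-0.15 -0.25 0 0 0.5;-0.3 -0.5 0 0 0.5;-0.4 -0.6 0.2 -0.5 0.5;-0.3 -0.6 0.5 -1 0.5;-0.2 -0.6 0.5 -1 0.5'; python3 -m handwheel '-0.1 -0.7 0.4 -1 0.5;-0.1 -0.7 0.2 -1 0.5;-0.1 -0.7 0 -1 0.5;-0.1 -0.7 0 -1 0.5;-0.1 -0.7 0 -1 0.5;0 0 0 -1 0.5;0 0 0 -1 0.5;0 0 0 -1 0.5;0 0 0 -1 0.5;0 0 0 -1 0.5'
python3 - <<'E'
from h import *
im2,d2=shot('side');im,d=shot('top','top4.png');np.savez('top4.npz',im=im,d=d)
b=cv2.resize(im2[110:230,200:320],(480,480),interpolation=cv2.INTER_CUBIC)
P=pts('top',d);X,Y,Z=np.moveaxis(P,-1,0)
k=(Z>24)&(Z<50)&(np.hypot(X-400,Y+409)<60);print('knob',np.nanmean(P[k],0),k.sum())
cv2.imwrite('pics/hang2.png',cv2.cvtColor(np.hstack([b,cv2.resize(im[200:,:],(320,230))[:230,:] if 0 else cv2.copyMakeBorder(cv2.resize(im,(320,240)),0,240,0,0,cv2.BORDER_CONSTANT)]),cv2.COLOR_RGB2BGR))
E
```

```text
clock: 31.03
eef_pos: [498.8, -18.1, 190.3]
eef_rot: [3.14, -0.001, -2.372]
wrist_force: [1.1, -0.2, 1.3]
finger_gap: 46.8
finger_force: 0.0
clock: 31.87
eef_pos: [480.1, -157.2, 214.2]
eef_rot: [-3.142, -0.0, 3.037]
wrist_force: [-0.6, 0.3, -0.2]
finger_gap: 47.0
finger_force: 0.0
knob [ 406.77419852 -452.12472244   37.22740185] 84
```

View pics/hang2.png

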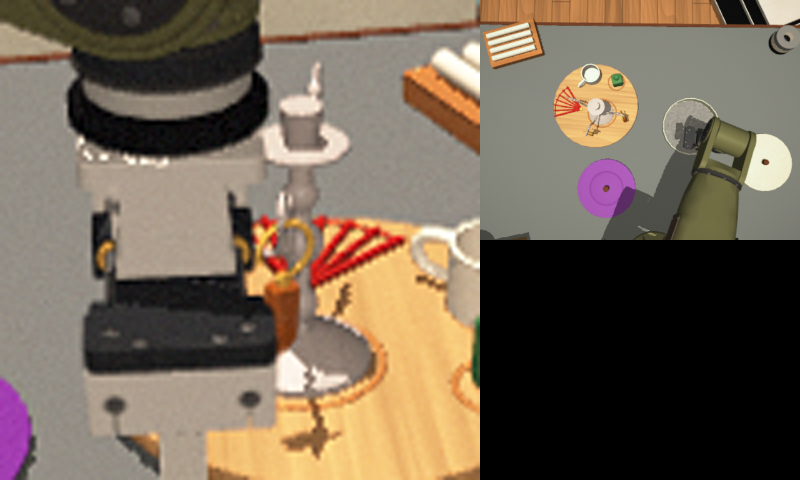

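Drop 2 hangs on the right ring at (285,260). The lid has been knocked about 40 mm and its knob is now at (407,-452), still flat on the table. I'll fetch it.

```bash
python3 -m handwheel '-0.12 -0.46 0 -1 0.3;-0.12 -0.46 0 -1 0.3;-0.12 -0.46 0 -1 0.3;-0.12 -0.46 0 -1 0.3;-0.12 -0.46 0 -1 0.3;-0.12 -0.46 0 -1 0.3;-0.12 -0.46 0 -1 0.3;-0.12 -0.46 0 -1 0.3;-0.12 -0.46 0 -1 0.3;-0.12 -0.46 0 -1 0.3;-0.12 -0.46 0 -1 0.3;-0.12 -0.46 0 -1 0.3';  python3 -m handwheel '-0.12 -0.46 0 -1 0.3;-0.12 -0.46 0 -1 0.3;-0.12 -0.46 0 -1 0.3;-0.12 -0.46 0 -1 0.3;0 0 -0.7 0 0.3;0 0 -0.9 0 0.3;0 0 -0.9 0 0.3;0 0 -0.7 0 0.3;0 0 0 0 0.3;0 0 0 0 0.3'
```

```text
clock: 32.97
eef_pos: [422.3, -378.5, 214.2]
eef_rot: [-3.142, -0.0, 1.994]
wrist_force: [0.1, -0.3, 0.2]
finger_gap: 66.0
finger_force: 0.0
clock: 33.8
eef_pos: [403.4, -451.0, 86.0]
eef_rot: [-3.14, -0.002, 1.648]
wrist_force: [0.5, 0.4, 0.8]
finger_gap: 66.1
finger_force: 0.0
```

```bash
python3 -m handwheel '0.08 -0.03 -0.5 0 0.3;0 0 -0.6 0 0.3;0 0 -0.4 0 0.3;0 0 0 0 0.3;0 0 0 0 0.3'
```

```text
clock: 34.22
eef_pos: [407.6, -453.1, 28.3]
eef_rot: [3.141, 0.002, 1.647]
wrist_force: [0.1, -0.0, 0.4]
finger_gap: 65.6
finger_force: 0.0
```

```bash
python3 -m handwheel '-0.01 0.02 -0.18 0 0.3;0 0 0 0 1;0 0 0 0 1;0 0 0 0 1;0 0 0 0 1;0 0 0 0 1;0 0 0 0 1;0 0 0 0 1;0 0 0 0 1;0 0 0 0 1;0 0 0 0 1;0 0 0 0 1' 40; python3 -m handwheel '0 0 0.3 0 1;0 0 0.5 0 1;0 0 0.7 0 1;0 0 0.7 0 1;0 0 0.6 0 1;0 0 0.4 0 1;0 0 0 0 1'
```

```text
clock: 35.22
eef_pos: [406.8, -451.6, 19.2]
eef_rot: [3.142, 0.0, 1.646]
wrist_force: [-1.1, 0.0, 3.0]
finger_gap: 22.9
finger_force: 40.0
clock: 35.8
eef_pos: [407.6, -452.5, 151.4]
eef_rot: [3.138, 0.005, 1.646]
wrist_force: [0.4, -0.1, -2.0]
finger_gap: 23.6
finger_force: 40.0
```

Run:
```python
from dp import *
im=np.load('top2.npz')['im'].astype(int)
v,u=np.mgrid[:384,:512];g=proj(np.c_[u.ravel(),v.ravel()].astype(float),45).reshape(384,512,3)
r=np.hypot(g[...,0]-550.8,g[...,1]+149.7)
hsv=cv2.cvtColor(im.astype(np.uint8),cv2.COLOR_RGB2HSV)
m=(r>100)&(r<126)&(im.min(2)>150)
q=g[m][:,:2];A=np.c_[2*q,np.ones(len(q))];s=np.linalg.lstsq(A,(q**2).sum(1),rcond=None)[0]
print('rim',s[:2],np.sqrt(s[2]+s[:2]@s[:2]),m.sum())
a=np.degrees(np.arctan2(q[:,1]-s[1],q[:,0]-s[0]));print(np.histogram(a,8,(-180,180))[0])
```

```text
rim [ 550.7937523  -149.22273711] 113.95950794788453 453
[62 54 48 46 53 66 65 59]
```

```bash
python3 -m handwheel '0.3 0.63 0 0 1;0.3 0.63 0 0 1;0.3 0.63 0 0 1;0.3 0.63 0 0 1;0.3 0.63 0 0 1;0.3 0.63 0 0 1;0.3 0.63 0 0 1;0.3 0.63 0 0 1;0.3 0.63 0 0 1;0.3 0.63 0 0 1;0.3 0.63 0 0 1;0.3 0.63 0 0 1';python3 -m handwheel '0 0 -0.5 0 1;0 0 -0.6 0 1;0 0 0 0 1;0 0 0 0 1'
```

```text
clock: 36.8
eef_pos: [550.7, -147.6, 146.0]
eef_rot: [-3.14, -0.001, 1.646]
wrist_force: [0.3, 0.4, -1.4]
finger_gap: 23.4
finger_force: 40.0
clock: 37.13
eef_pos: [549.9, -148.9, 101.9]
eef_rot: [-3.139, -0.001, 1.646]
wrist_force: [-0.6, -0.2, -1.9]
finger_gap: 23.1
finger_force: 40.0
```

```bash
python3 -m handwheel '0.01 -0.01 -0.4 0 1;0 0 -0.3 0 1;0 0 -0.2 0 1;0 0 -0.1 0 1;0 0 -0.1 0 1;0 0 -0.05 0 1;0 0 0 0 1;0 0 0 0 1'
```

```text
clock: 37.8
eef_pos: [551.3, -149.6, 57.4]
eef_rot: [3.141, 0.0, 1.646]
wrist_force: [0.8, 0.2, -1.6]
finger_gap: 23.6
finger_force: 40.0
```

```bash
python3 -m handwheel '0 0 -0.05 0 1;0 0 -0.02 0 1;0 0 0 0 1;0 0 0 0 1'; python3 -m handwheel '0 0 -0.02 0 1;0 0 -0.02 0 1;0 0 0 0 1'
```

```text
clock: 38.13
eef_pos: [551.5, -149.7, 55.1]
eef_rot: [3.141, 0.0, 1.646]
wrist_force: [-1.5, 1.1, 4.3]
finger_gap: 23.1
finger_force: 40.0
clock: 38.38
eef_pos: [551.5, -149.7, 55.0]
eef_rot: [3.14, 0.001, 1.646]
wrist_force: [-11.0, 3.6, 22.7]
finger_gap: 23.2
finger_force: 40.0
```

```bash
python3 -m handwheel '0 0 0.04 0 1;0 0 0 0 0.5;0 0 0 0 0.5;0 0 0 0 0.5;0 0 0 0 0.5;0 0 0.5 0 0.5;0 0 0.5 0 0.5;0 0 0 0 0.5;0 0 0 0 1;0 0 0 0 1;0 0 0 0 1;0 0 0 0 1' 40;python3 -m handwheel '0 0 0 0 1;0 0 0 0 1;0 0 0 0 1;0 0 0 0 1'
```

```text
clock: 39.38
eef_pos: [550.8, -149.4, 93.3]
eef_rot: [-3.14, -0.001, 1.646]
wrist_force: [-0.9, -0.3, -1.3]
finger_gap: 23.8
finger_force: 0.0
clock: 39.72
eef_pos: [551.1, -149.6, 94.1]
eef_rot: [-3.141, -0.0, 1.646]
wrist_force: [-1.4, -0.6, -0.8]
finger_gap: 0.4
finger_force: 0.0
```

```bash
python3 -m handwheel '0 0 -0.2 0 1;0 0 -0.15 0 1;0 0 -0.08 0 1;0 0 0 0 1;0 0 0 0 1'; python3 -m handwheel '0 0 -0.03 0 1;0 0 0 0 1';python3 -m handwheel '0 0 -0.02 0 1;0 0 0 0 1'
```

```text
clock: 40.13
eef_pos: [551.0, -149.5, 76.5]
eef_rot: [-3.141, -0.0, 1.646]
wrist_force: [0.1, 0.5, -0.3]
finger_gap: 0.4
finger_force: 0.0
clock: 40.3
eef_pos: [551.1, -149.6, 76.3]
eef_rot: [-3.142, 0.0, 1.646]
wrist_force: [-4.7, 0.9, 9.6]
finger_gap: 0.4
finger_force: 4.2
clock: 40.47
eef_pos: [551.2, -149.6, 76.2]
eef_rot: [3.141, 0.0, 1.646]
wrist_force: [-7.5, 1.9, 16.5]
finger_gap: 0.5
finger_force: 8.2
```

Home height confirmed: the knob top is at 76 mm. One firmer push, then retreat and check.

```bash
python3 -m handwheel '0 0 -0.03 0 1;0 0 0 0 1';python3 -m handwheel '0 0 -0.03 0 1;0 0 0 0 1;0 0 0 0 1'; python3 -m handwheel '0 0 0.1 0 1;0 0 0.3 0 1;0 0 0.7 0 1;0 0 0.7 0 1;0 0 0.7 0 1;-0.3 -0.5 0.5 0 1;-0.3 -0.7 0 0 1;-0.3 -0.7 0 0 1;-0.3 -0.7 0 0 1;-0.3 -0.7 0 0 1;-0.3 -0.7 0 0 1;-0.3 -0.5 0 0 1'; python3 -m handwheel '-0.3 -0.5 0 0 1;-0.3 -0.5 0 0 1;-0.3 -0.5 0 0 1;-0.3 -0.5 0 0 1;0 0 0 0 1;0 0 0 0 1;0 0 0 0 1;0 0 0 0 1;0 0 0 0 1;0 0 0 0 1;0 0 0 0 1;0 0 0 0 1'
python3 - <<'E'
from h import *
im,d=shot('top');im2,d2=shot('side')
P=pts('top',d);X,Y,Z=np.moveaxis(P,-1,0);r=np.hypot(X-550.8,Y+149.5)
for c in range(4):
    a=np.arctan2(Y+149.5,X-550.8);m=(r>40)&(r<105)&(np.floor((a+np.pi)/(np.pi/2))==c);print('plate z',np.nanmedian(Z[m]).round(1))
b=cv2.resize(im2[110:230,200:320],(480,480),interpolation=cv2.INTER_CUBIC)
cv2.imwrite('pics/end.png',cv2.cvtColor(np.hstack([b,cv2.copyMakeBorder(np.vstack([cv2.resize(im,(320,240)),cv2.resize(im2,(320,240))]),0,0,0,0,cv2.BORDER_CONSTANT)]),cv2.COLOR_RGB2BGR))
E
```

```text
clock: 40.63
eef_pos: [551.2, -149.6, 76.1]
eef_rot: [3.141, 0.0, 1.646]
wrist_force: [-12.9, 2.6, 27.7]
finger_gap: 0.1
finger_force: 14.2
clock: 40.88
eef_pos: [551.3, -149.6, 76.0]
eef_rot: [3.141, 0.001, 1.646]
wrist_force: [-19.0, 5.4, 40.1]
finger_gap: 0.4
finger_force: 20.2
clock: 41.88
eef_pos: [466.2, -331.5, 192.9]
eef_rot: [-3.142, 0.0, 1.645]
wrist_force: [0.7, 0.5, 0.2]
finger_gap: 0.0
finger_force: 0.0
clock: 42.88
eef_pos: [419.3, -409.3, 192.7]
eef_rot: [3.142, 0.0, 1.646]
wrist_force: [-0.4, 0.5, -0.5]
finger_gap: 0.2
finger_force: 0.0
plate z 48.7
plate z 48.8
plate z 48.7
plate z 48.6
```

View pics/end.png

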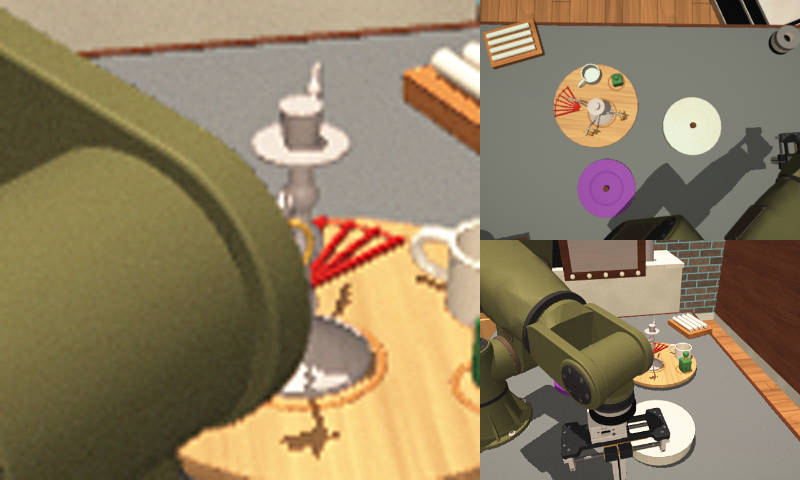

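```bash
python3 -m handwheel '-0.3 0.4 0 0 1;-0.3 0.4 0 0 1;-0.3 0.4 0 0 1;-0.3 0.4 0 0 1;-0.3 0.4 0 0 1;-0.3 0.4 0 0 1;-0.1 0.6 0 0 1;0 0.6 0 0 1;0 0.6 0 0 1;0 0.6 0 0 1;0 0 0 0 1;0 0 0 0 1'; python3 -m handwheel '0 0 0 0 1;0 0 0 0 1;0 0 0 0 1;0 0 0 0 1;0 0 0 0 1;0 0 0 0 1;0 0 0 0 1;0 0 0 0 1;0 0 0 0 1;0 0 0 0 1;0 0 0 0 1;0 0 0 0 1'
python3 - <<'E'
from h import *
im,d=shot('top');im2,d2=shot('side')
b=cv2.resize(im2[110:230,220:340],(480,480),interpolation=cv2.INTER_CUBIC)
a=cv2.resize(im[150:230,140:250],(320,233),interpolation=cv2.INTER_CUBIC)
cv2.imwrite('pics/end2.png',cv2.cvtColor(np.hstack([b,np.vstack([a,cv2.resize(im2,(320,247))])]),cv2.COLOR_RGB2BGR))
E
```

```text
clock: 43.98
eef_pos: [343.4, -217.2, 193.0]
eef_rot: [3.141, 0.001, 1.647]
wrist_force: [1.1, 0.6, -0.2]
finger_gap: 0.6
finger_force: 0.0
clock: 44.98
eef_pos: [343.2, -217.5, 192.7]
eef_rot: [3.142, 0.0, 1.646]
wrist_force: [0.7, -0.1, -0.0]
finger_gap: 0.5
finger_force: 0.0
```

View pics/end2.png

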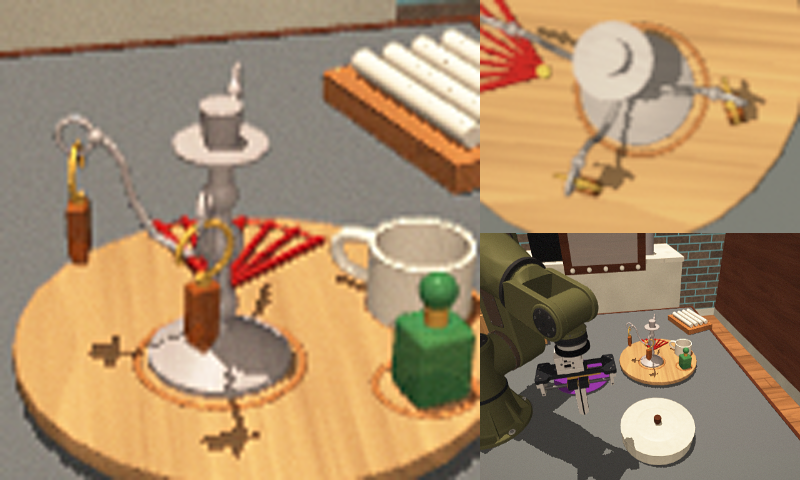

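Both drops hang under their rings, with bars at (78,235) and (203,312) in the side crop. I'll wait a moment and measure whether they hang plumb and still.

```bash
cat > plumb.py <<'E'
from h import *
im,d=shot('side');P=pts('side',d);hsv=cv2.cvtColor(im,cv2.COLOR_RGB2HSV)
m=(hsv[...,1]>150)&(hsv[...,0]>3)&(hsv[...,0]<14)&(P[...,2]>80)&(P[...,2]<175)&(np.hypot(P[...,0]-604,P[...,1]-218)<130)
n,l,st,c=cv2.connectedComponentsWithStats(m.astype(np.uint8))
for i in range(1,n):
    if st[i,4]<25: continue
    q=P[l==i];z=q[:,2];k=np.polyfit(z,q[:,:2],1)[0];print(st[i,4],q.mean(0).round(1),'z',z.min().round(),z.max().round(),'tilt deg xy',np.degrees(np.arctan(k)).round(1))
E
python3 plumb.py; for i in 1 2 3; do python3 -m handwheel '0 0 0 0 1;0 0 0 0 1;0 0 0 0 1;0 0 0 0 1;0 0 0 0 1;0 0 0 0 1;0 0 0 0 1;0 0 0 0 1;0 0 0 0 1;0 0 0 0 1;0 0 0 0 1;0 0 0 0 1' >/dev/null; python3 plumb.py; done
```

```text
75 [511.  238.8 127.2] z 103.0 147.0 tilt deg xy [0.4 0.9]
130 [574.  122.9 127.7] z 103.0 147.0 tilt deg xy [0.6 2. ]
77 [511.1 238.8 127.2] z 102.0 146.0 tilt deg xy [0.5 1. ]
130 [574.  122.9 127.8] z 100.0 147.0 tilt deg xy [0.2 2.3]
79 [511.3 239.  127.3] z 103.0 146.0 tilt deg xy [0.2 2.1]
131 [574.  122.9 127.7] z 101.0 148.0 tilt deg xy [0.7 2. ]
76 [511.  238.8 127.8] z 102.0 147.0 tilt deg xy [1.2 2.2]
130 [574.  122.9 127.7] z 103.0 146.0 tilt deg xy [0.3 3.1]
```

Both hang plumb and still under the rings.

```bash
python3 -c "from cell import sign_off; print(sign_off())"
```

```text
the job is handed in; nothing more can be done
None
```

The job is handed in: the tin held two drops, which hang plumb and still on the front and right rings, and the lid is back on the tin, level and pressed down with about 40 N; the cup, bottle and fan frame look undisturbed in the final pictures.

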